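# Set the dosing valve and hang up its key

## Task

Use the key standing on the dosing valve to open the valve counter-clockwise until its pointer lines up with the marker clamped on the dial's rim; let go and take the key again where one grip cannot turn far enough. Then lift the key off and hang it by its eye on the peg of the stand. Leave the marker, the moulds and the other things on the table where they are.

Things in the scene. Friction and masses are not known exactly. Their poses are not given: they have to be found in the camera images.
- key: loose steel valve key, 0.22 kg, 112 mm tall, upright on the valve spindle at the start. Origin: centre of its underside; z up; x along its crossbar. z in mm: socket block 42 (x) x 26 (y), z 0 to 28, with a slot 31 (x) x 10.4 (y), 20 deep from below, over the spindle's tang (play 0.08 rad either way; comes off straight up by 20 mm); round shank 16 diameter, z 28 to 50; crossbar; eye plate
- key_bar (a point): centre of the key's crossbar, 58 mm above the key's underside; bar 76 (x) x 12 (y) x 16 (z) mm, axes as the key's. For turning, bar and plate can be pinched from above across their 12 mm (y); that covers the eye
- key_eye (a point): centre of the key's round 24 mm eye, 90 mm above the key's underside; axes as the key's. The eye runs along y through the eye plate, 38 (x) x 12 (y) mm, z 66 to 112 in the key's frame, 10 mm of metal above the eye. Pinching the plate across its 38 mm width (x) leaves the eye free
- spindle (a joint): opening angle of the valve, rad: 0 = closed (start, against its stop), grows counter-clockwise seen from above, stop at 3.3. Stays where it is left (friction about 0.08 N m). Axis vertical through the spindle
- marker (a joint): angle of the set marker on the same scale as spindle: the valve is set when spindle equals marker. 1.9 to 2.7 rad; a small dark steel block clamped on the rim of the dial; clamped stiffly: it stays put unless pushed hard, and must not be moved
- spindle_top (a point): on the valve's vertical turning axis, at the top of its brass hub disc (52 mm diameter), 68 mm above the table; the key's underside rests here. A steel tang 28 x 8 mm stands 17 mm above it, long along this point's x, the direction in which the pointer points
- pointer_tip (a point): end of the short dark pointer that turns with the spindle, 44 mm from the axis, just over the dial (aluminium disc 116 mm diameter, top 64 mm above the table, tick marks every 30 degrees)
- marker_tip (a point): inner point of the set marker, 44 mm from the axis, same height as the pointer tip: the pointer tip is to come here
- valve_stand: fixed brass valve on a dark steel foot plate 110 x 90 mm, pipe spout on its -y side, inlet stub on its +y side (all below the dial, spout top at 85 mm). Origin: centre of the underside; z up; x is the pointer's direction when closed
- peg_stand: fixed stand: round foot 100 mm diameter, post 14 mm diameter (20 mm collar near its top), 180 mm tall; at 170 mm height a peg points to its -x. Origin: centre of the underside
- peg_mid (a point): on the peg's centre line, 37 mm out from the post's axis and 175 mm above the table; x of this point points horizontally back to the post. The steel peg is 8 mm in diameter and 66 mm long from the post's axis, rising 9 mm over that length towards its free end
- peg_tip (a point): centre of the 11 mm ball at the peg's free end, 66 mm out from the post's axis, 179 mm above the table
- filling_mould: bystander: round dark mould, 78 mm diameter, 38 tall, under the valve's spout; origin at its underside
- tin: bystander: round grey lidded tin, 62 mm, 42 tall; origin at its underside
- bottle_small: bystander: small brown bottle with black cap, 29 mm, 72 tall; origin at its underside
- heart: bystander: small white heart mould, 54x60x48 mm; origin at its underside
- dome: bystander: white dome mould, 72 mm diameter, 77 tall; origin at its underside
- thermometer: bystander: white probe thermometer lying down, 205 mm long, 17 thick; origin at its middle, underside

How it is judged:
By the outcome, as a careful person would: the job done as asked, in the order asked, and still so for the second after the job is handed in, with the robot touching nothing.
It also fails if it takes over 66 s, if anything falls off the work surface, if the arm or the gripper's body presses on something with over 40 N, if the wrist force passes 120 N, or if a joint passes its speed limit or range.

## Robot

A 6-joint arm with a two-finger parallel gripper is mounted at the origin on a cart in front of the work surface, level with it; the furniture and walls round the work are solid. World frame = base frame: x ahead of the robot, y to its left, z up, the work surface at z = 0. Lengths are in m, angles in rad, forces in N, time in s.
With the tool pointing down it reaches from about 0.35 to 0.95 m from the base axis. Payload 17.4 kg.
Tool frame: the origin (TCP) lies at the very end of the fingers, on their centre line; the grasp point (between the pads) lies 19 mm behind it; z points along the fingers, y is the line along which they close (so a half turn about z gives the same grasp; the last joint's range is limited). The gripper opens to 93 mm and grips with 3 to 60 N. Pads are 15 mm wide; open, the fingers measure 128 mm over their backs; the gripper's body (75 mm by 188 mm) begins 65 mm behind the grasp point.
Start: joints at [-1.222, 0.116, 1.442, -0, 1.584, -0.038], TCP at [0.255, -0.625, 0.19] pointing down, gripper open.
Joint ranges: [-2.83, 2.83], [-0.83, 2.19], [0.07, 2.5], [-1.14, 4.28], [0.01, 3], [-2.97, 2.97]. Speed limits (rad/s): [1.89, 1.89, 2.22, 3.14, 3.14, 3.14].

## Interface

Orientations are given as a unit quaternion [w, x, y, z].
In Python, from bench import arm, vision, workorder gives the robot as it stands.
- The arm moves only by the tool step_arm, never from a script. Its argument "moves" is a list of rows, each a list of 7 numbers: the turn, a rotation vector about the tool's x, y, z in degrees, then the shift along the tool's x, y, z in cm, then the opening, from 0 (shut) to 1 (fully open). A call has 1 to 5 rows; each row is the pose to reach, as a shift and turn from the pose commanded when the call began, along the tool's axes at that moment; what a row does not reach only later rows make up. A row lasts 1/8 s, in which the tool goes at most 62.5 mm and 10.7 degrees, less where a joint would pass 70% of its speed; a pose out of reach is approached as far as the arm can. A call with a gripper value outside its range is refused whole. The fingers move at their own pace and stop on an object; "squeeze" is the grip in N (left out, the last holds). Time passes only in rows, so rows that repeat a pose let the fingers close. It gives the time, the measured TCP pose, the force, the opening and the grip force at its end, in the units of the state.
- arm.state(): the state, without advancing time (a new reading comes with each control period).
- vision.grab_frame(name): name is "scene" or "side" or "wrist"; returns the picture (384x512x3 uint8, red, green, blue); there is no depth.
- vision.camera_info(name): a dict with "mtx" (3x3 intrinsics, pixels), "k1" (the pictures are not rectified: a ray, as slopes to the right and down, at radius r is drawn at 1 + k1 r^2 times it, then the intrinsics apply), "rvec" (rotation vector, rad) and "tvec" (3), from world to camera coordinates, as OpenCV has them. Camera axes: x right, y down, z forward; pixel columns grow to the right and rows downward; lengths in m; the calibration is good to about 2 mm. A picture is of the moment at which its call begins: read the wrist's pose just before it. camera_info takes no time and is no camera call; for the wrist camera it gives the pose at the moment of the call.
- workorder.sign_off(): hands the job in; it is judged then, once.
The state is a dict: "time": time; "q": joint angles; "dq": joint speeds; "effort": joint torques, N m; "tcp_pos": TCP position; "tcp_rot": TCP orientation; "wrist_force": force on the tool from outside, world axes, zero at the start; "wrist_torque": the same for the moment, N m; "grip_width": finger opening in m; "gripper_force": force on a finger pad.
Only numpy, scipy, OpenCV 4.12 (cv2) and the standard library are available. Lean on these libraries where they do the work, as an engineer would, in place of code of your own. Each camera call takes 0.05 s, during which the arm holds its last target. There are 200 camera calls.

## Working session

There is one attempt and no reset: what is moved stays moved. The work goes in short steps, Python scripts to look and compute and a tool call to move; the robot and the scene stay as the last step left them, time stands still between calls to the robot, and variables do not carry over. Pictures are saved under pics/ and viewed, at most 10 in all, crops included, and the job is handed in when it is done.

Besides the shell and the picture viewer there is one more tool, called in YAML: its name, and indented under it one key for each argument. step_arm: Moves the arm, as the interface text tells. Its arguments: {"type":"object","properties":{"moves":{"type":"array"},"squeeze":{"type":"number"}},"required":["moves"]}

```bash
mkdir -p pics; ls; python3 - <<'E'
from bench import arm, vision
import cv2,numpy as np
s=arm.state();print({k:np.round(v,3).tolist() for k,v in s.items()})
ims=[]
for n in("scene","side","wrist"):
    c=vision.camera_info(n);print(n,{k:np.round(v,4).tolist() for k,v in c.items()})
    im=vision.grab_frame(n);cv2.imwrite(f"pics/{n}0.png",im[...,::-1])
E
```

```text
pics
{'time': 0.0, 'q': [-1.222, 0.116, 1.442, 0.0, 1.584, -0.038], 'dq': [-0.002, -0.0, 0.0, -0.001, 0.001, -0.0], 'effort': [-0.005, -72.127, -62.261, 0.078, 0.024, -0.0], 'tcp_pos': [0.255, -0.625, 0.189], 'tcp_rot': [-0.001, 0.981, 0.192, -0.0], 'wrist_force': [0.204, -0.078, -0.153], 'wrist_torque': [-0.054, -0.028, -0.001], 'gripper_force': 0.0, 'grip_width': 0.093}
scene {'mtx': [[445.5153, 0.0, 260.8204], [0.0, 445.5153, 188.8956], [0.0, 0.0, 1.0]], 'k1': -0.1204, 'rvec': [0.6935, -2.6348, 1.112], 'tvec': [0.4391, 0.3274, 0.8185]}
side {'mtx': [[348.8521, 0.0, 259.4807], [0.0, 348.8521, 191.8795], [0.0, 0.0, 1.0]], 'k1': -0.0967, 'rvec': [2.2153, -0.1479, 0.0515], 'tvec': [-0.5227, 0.0986, 0.9658]}
wrist {'mtx': [[292.6558, 0.0, 253.3111], [0.0, 292.6558, 193.1684], [0.0, 0.0, 1.0]], 'k1': -0.0494, 'rvec': [-2.4136, 1.6227, 0.2203], 'tvec': [-0.6751, -0.0319, 0.3896]}
```

View pics/scene0.png

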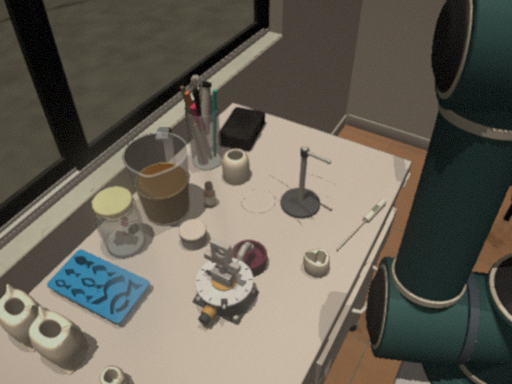

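View pics/side0.png

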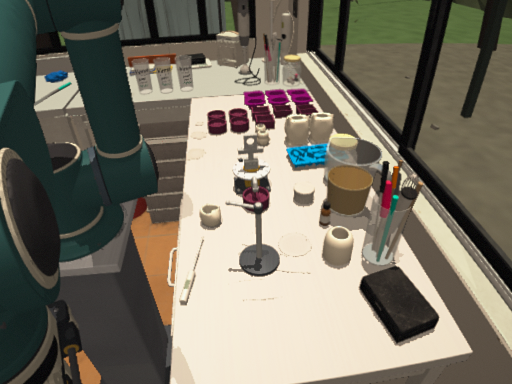

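The scene view shows the valve dial at about (224,283) with the key's plate at (222,260). The peg stand's foot is at (300,203), its post top at (304,150) and the peg tip at (329,162). In the side view the peg tip is at (228,204), the post top at (257,190), the foot at (259,260) and the valve dial at (251,178).

```bash
cat > h.py <<'E'
import cv2,numpy as np
from scipy.spatial.transform import Rotation as R
from bench import arm,vision
def cam(n):
    c=vision.camera_info(n);return np.array(c["mtx"]),c["k1"],cv2.Rodrigues(np.array(c["rvec"],float))[0],np.array(c["tvec"],float).ravel()
def ray(c,p):
    K,k,Rm,t=c
    u=cv2.undistortPoints(np.array([[p]],float),K,np.array([k,0,0,0,0.]))[0,0]
    return -Rm.T@t,(lambda d:d/np.linalg.norm(d))(Rm.T@np.array([u[0],u[1],1]))
def plane(c,p,z):
    o,d=ray(c,p);return o+d*(z-o[2])/d[2]
def tri(*cp):
    A=0;b=0;rs=[ray(c,p) for c,p in cp]
    for o,d in rs:
        P=np.eye(3)-np.outer(d,d);A=A+P;b=b+P@o
    x=np.linalg.solve(A,b);return x,[float(np.linalg.norm((np.eye(3)-np.outer(d,d))@(x-o))) for o,d in rs]
def proj(c,x):
    K,k,Rm,t=c
    return cv2.projectPoints(np.array([x],float),cv2.Rodrigues(Rm)[0],t,K,np.array([k,0,0,0,0.]))[0][0,0]
def pose():
    s=arm.state();q=s["tcp_rot"];return np.array(s["tcp_pos"]),R.from_quat([q[1],q[2],q[3],q[0]])
def totool(p):  # world displacement target -> tool shift cm
    x,r=pose();return r.inv().apply(np.array(p)-x)*100
E
python3 - <<'E'
from h import *
a=cam("scene");b=cam("side")
print("dial",plane(a,(224,283),.064),plane(b,(251,178),.064))
print("tip",tri((a,(329,162)),(b,(228,204))))
print("top",tri((a,(304,150)),(b,(257,190))))
print("foot",plane(a,(300,203),0.01),plane(b,(259,260),0.01))
w=cam("wrist");print("cam at",-w[2].T@w[3],w[2]); x,r=pose();print(x,r.as_matrix().round(3))
A=cv2.imread("pics/scene0.png")[200:340,150:290];B=cv2.imread("pics/side0.png")[120:290,180:320]
o=np.zeros((560,800,3),np.uint8);o[:,:400]=cv2.resize(A,(400,400),interpolation=2).repeat(1,0)[:400] if 0 else cv2.copyMakeBorder(cv2.resize(A,(400,400),interpolation=2),0,160,0,0,0);o[:486,400:]=cv2.resize(B,(400,486),interpolation=2)
cv2.imwrite("pics/c1.png",o)
E
```

```text
dial [0.51326228 0.13193352 0.064     ] [0.51187811 0.0727371  0.064     ]
tip (array([ 0.4374217 , -0.17970665,  0.17689851]), [0.000887890092013484, 0.0008878900920134963])
top (array([ 0.49811769, -0.16808522,  0.19706502]), [0.005785171234375084, 0.005785171234375127])
foot [ 0.49900455 -0.18772776  0.01      ] [ 0.50072525 -0.1997986   0.01      ]
cam at [ 0.32286099 -0.59721855  0.38441895] [[ 3.77504147e-01 -9.26007560e-01  7.85648973e-04]
 [-8.92334958e-01 -3.63549911e-01  2.67525298e-01]
 [-2.47444826e-01 -1.01692972e-01 -9.63550516e-01]]
[ 0.25454287 -0.62497275  0.1893474 ] [[ 0.926  0.377 -0.   ]
 [ 0.377 -0.926  0.001]
 [ 0.    -0.001 -1.   ]]
```

View pics/c1.png

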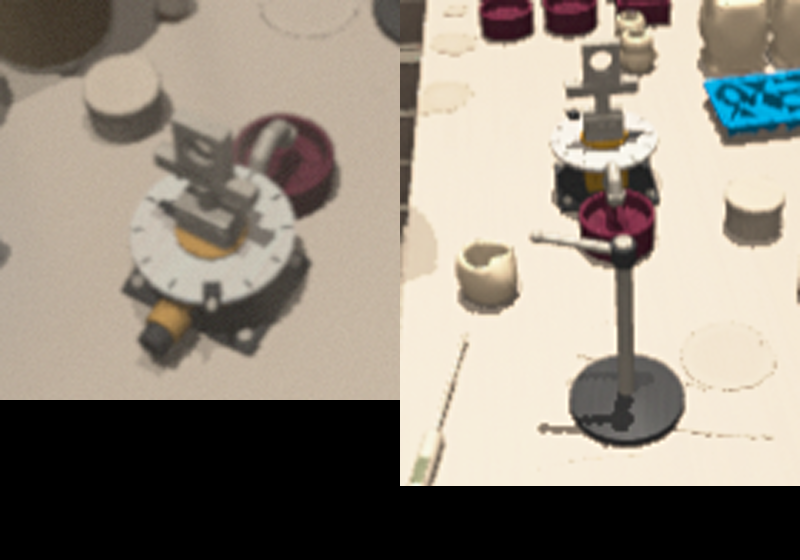

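```bash
python3 - <<'E'
from h import *
a=cam("scene");b=cam("side")
print(plane(a,(224.5,282.6),.064),plane(b,(251.4,168.3),.064))
E
```

```text
[0.51291288 0.13065157 0.064     ] [0.5186109  0.12441103 0.064     ]
```

step_arm:
  moves:
    - [0,0,0,0,0,-6,1]
    - [0,0,0,0,0,-12,1]
    - [0,0,10,6,-6,-12,1]
    - [0,0,22,54.3,-55.1,-12,1]
    - [0,0,22,54.3,-55.1,-12,1]

```text
time: 0.78
tcp_pos: [0.3268, -0.4502, 0.3097]
tcp_rot: [-0.0, 1.0, -0.001, -0.0]
wrist_force: [0.3, 0.9, 0.2]
grip_width: 0.0929
gripper_force: 0.0
```

step_arm:
  moves:
    - [0,0,0,23,-57,0,1]
    - [0,0,0,23,-57,0,1]
    - [0,0,0,23,-57,0,1]
    - [0,0,0,23,-57,0,1]
    - [0,0,0,23,-57,0,1]

```text
time: 1.4
tcp_pos: [0.4428, -0.1599, 0.3099]
tcp_rot: [0.0, 1.0, 0.001, 0.0]
wrist_force: [0.3, -0.0, -0.3]
grip_width: 0.0933
gripper_force: 0.0
```

step_arm:
  moves:
    - [0,0,0,12,-29,0,1]
    - [0,0,0,12,-29,0,1]
    - [0,0,0,12,-29,0,1]
    - [0,0,0,12,-29,0,1]
    - [0,0,0,12,-29,0,1]

```text
time: 2.02
tcp_pos: [0.5616, 0.1294, 0.3099]
tcp_rot: [0.0, 1.0, 0.002, 0.0]
wrist_force: [0.8, -0.5, 0.3]
grip_width: 0.0929
gripper_force: 0.0
```

```bash
python3 - <<'E'
from h import *
print(pose()[0],arm.state()["q"]);w=cam("wrist");im=vision.grab_frame("wrist");cv2.imwrite("pics/w1.png",im[...,::-1]);np.save("w1.npy",np.array(w,dtype=object),allow_pickle=True)
print(proj(w,[.515,.128,.064]))
E
```

```text
[0.56160153 0.1294396  0.30989569] [ 1.82317427e-01 -1.05051585e-01  1.47147335e+00 -8.99559597e-05
  1.77500552e+00  1.74997075e+00]
[253.57724185 192.08544623]
```

View pics/w1.png

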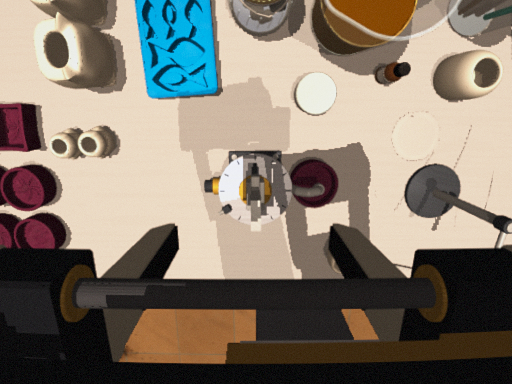

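The wrist view shows the dial at about (254,188) and the marker block at about (227,209). The key bar runs almost vertically in the image, which is world x. The peg stand's foot is at (432,190), its post top near (440,192) and the peg tip at (507,226).

```bash
python3 - <<'E'
from h import *
w=np.load("w1.npy",allow_pickle=True);im=cv2.imread("pics/w1.png")
c=im[140:240,200:310];cv2.imwrite("pics/c2.png",cv2.resize(c,(770,600*700//700),interpolation=cv2.INTER_CUBIC)[:600])
for p in((254,188),):print(plane(w,p,.064))
print("marker",plane(w,(227,209),.068))
E
```

```text
[0.52158977 0.12736634 0.064     ]
marker [0.48839152 0.16972631 0.068     ]
```

View pics/c2.png

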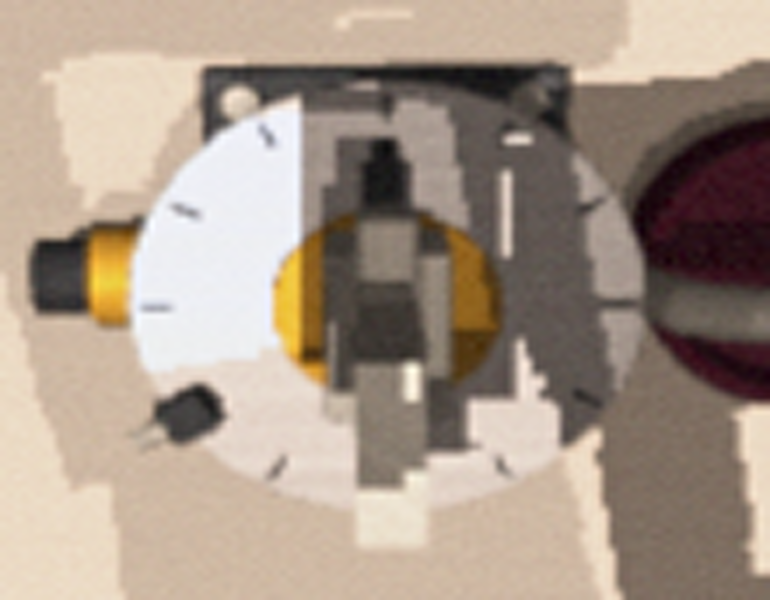

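The zoomed crop shows the dial's left and right ticks at crop (157,307) and (618,302), the pointer tip at (382,140), and the marker's inner end at about (222,405). The plate's top face spans (357–427, 365–547). The crop scale is 7x across and 6x down, from origin (200,140).

```bash
python3 - <<'E'
from h import *
w=np.load("w1.npy",allow_pickle=True)
P=lambda u,v,z:plane(w,(200+u/7-.4,140+v/6-.4),z)
E=np.array([P(*p,.064)[:2] for p in [(132,305),(646,300),(375,510),(270,490),(595,425),(185,165),(225,125),(160,420)]])
A=np.c_[2*E,np.ones(len(E))];s=np.linalg.lstsq(A,(E**2).sum(1),rcond=None)[0];print("circle",s[:2],np.sqrt(s[2]+s[0]**2+s[1]**2))
T={"L":(157,307),"R":(618,302),"BL":(278,466),"BR":(503,466),"TL":(268,135),"L2":(187,211),"R2":(592,206),"R-":(587,398)}
c=s[:2]
for k,p in T.items():
    d=P(*p,.064)[:2]-c;print(k,d,np.hypot(*d),np.degrees(np.arctan2(d[1],d[0])))
for k,p,z in (("hubL",(275,305),.068),("hubR",(500,305),.068),("ptr",(382,140),.067),("mk in",(222,403),.067),("mk mid",(190,410),.072)):
    d=P(*p,z)[:2]-c;print(k,d,np.hypot(*d),np.degrees(np.arctan2(d[1],d[0])))
for p in((392,365),(392,547),(357,547),(427,547),(357,365),(427,365)):print("plate",P(*p,.18))
E
```

```text
circle [0.51765997 0.12635327] 0.057885532311219616
L [-0.00066589  0.05087847] 0.05088282781577676 90.7498403089361
R [ 0.00097304 -0.05186173] 0.05187086124687469 -88.92513304439211
BL [-0.04449317  0.02431919] 0.0507056713961186 151.33975764308954
BR [-0.04436044 -0.0271283 ] 0.05199801837971292 -148.55243497968044
TL [0.044501   0.02566229] 0.05137015177905269 29.97066075454592
L2 [0.02481634 0.04365496] 0.05021559630363707 60.383263865320295
R2 [ 0.02639065 -0.04526668] 0.05239788580273131 -59.757645207600135
R- [-0.02525681 -0.04575809] 0.052265757673640834 -118.89711231602685
hubL [0.00101283 0.02437243] 0.024393464852088334 87.62037551811781
hubR [ 0.0011547  -0.02530044] 0.025326777553607176 -87.38686379142162
ptr [0.0437972  0.00092746] 0.04380701843561925 1.2131340111623223
mk in [-0.0258808   0.03659574] 0.04482258110689835 125.26825707942434
mk mid [-0.02617487  0.04337086] 0.05065723413840474 121.11151608532217
plate [0.53660974 0.12607514 0.18      ]
plate [0.49871565 0.12586489 0.18      ]
plate [0.49870046 0.13184234 0.18      ]
plate [0.49872944 0.11988673 0.18      ]
plate [0.53659364 0.13187519 0.18      ]
plate [0.53662559 0.12027442 0.18      ]
```

step_arm:
  moves:
    - [0,0,0,-4.4,0.3,3,1]
    - [0,0,0,-4.4,0.3,9,1]
    - [0,0,0,-4.4,0.3,14,0.6]
    - [0,0,0,-4.4,0.3,18.6,0.5]
    - [0,0,0,-4.4,0.3,18.6,0.5]
  squeeze: 40

```text
time: 2.7
tcp_pos: [0.5156, 0.1238, 0.121]
tcp_rot: [0.001, 1.0, 0.001, -0.003]
wrist_force: [-0.5, -0.2, 0.5]
grip_width: 0.0676
gripper_force: 0.0
```

```bash
python3 - <<'E'
from h import *
a=cam("scene");b=cam("side");f=lambda u,v:(150+u/2.857-.3,200+v/2.857-.3);g=lambda u,v:(180+(u-400)/2.857-.3,120+v/2.859-.3)
print("eye",tri((a,f(205,147)),(b,g(602,60))))
print(totool([.5177,.126,.124]),arm.state()["grip_width"])
E
```

```text
eye (array([0.51726326, 0.12629035, 0.15849304]), [0.0015869391669688423, 0.001586939166968777])
[ 0.21310811 -0.2236721  -0.30096688] 0.0675615128555779
```

step_arm:
  moves:
    - [0,0,0,0,0,0,0.5]
    - [0,0,0,0,0,0,0.5]

```text
time: 2.95
tcp_pos: [0.5182, 0.1243, 0.1263]
tcp_rot: [-0.0, 1.0, 0.001, 0.001]
wrist_force: [0.5, 0.6, 1.0]
grip_width: 0.049
gripper_force: 0.0
```

step_arm:
  moves:
    - [0,0,0,0,-0.1,0.2,0.2]
    - [0,0,0,0,-0.1,0.2,0]
    - [0,0,0,0,-0.1,0.2,0]
    - [0,0,0,0,-0.1,0.2,0]
    - [0,0,0,0,-0.1,0.2,0]
  squeeze: 40

```text
time: 3.58
tcp_pos: [0.5173, 0.1252, 0.122]
tcp_rot: [-0.0, 1.0, 0.001, -0.0]
wrist_force: [-0.0, 1.4, 0.8]
grip_width: 0.0114
gripper_force: 39.9
```

step_arm:
  moves:
    - [0,0,-8,0,0,0,0]
    - [0,0,-18,0,0,0,0]
    - [0,0,-28,0,0,0,0]
    - [0,0,-38,0,0,0,0]
    - [0,0,-46,0,0,0,0]

```text
time: 4.2
tcp_pos: [0.5174, 0.1252, 0.122]
tcp_rot: [0.0, 0.919, 0.394, 0.0]
wrist_force: [1.1, 1.2, -1.2]
grip_width: 0.0109
gripper_force: 40.0
```

step_arm:
  moves:
    - [0,0,-10,0,0,0,0]
    - [0,0,-20,0,0,0,0]
    - [0,0,-30,0,0,0,0]
    - [0,0,-40,0,0,0,0]
    - [0,0,-48,0,0,0,0]

```text
time: 4.82
tcp_pos: [0.5177, 0.1252, 0.122]
tcp_rot: [0.0, 0.679, 0.734, 0.0]
wrist_force: [3.9, 1.2, -2.2]
grip_width: 0.0119
gripper_force: 40.2
```

step_arm:
  moves:
    - [0,0,-8,0,0,0,0]
    - [0,0,-14,0,0,0,0]
    - [0,0,-18,0,0,0,0]
    - [0,0,-20,0,0,0,0]
    - [0,0,-20,0,0,0,0]

```text
time: 5.45
tcp_pos: [0.5175, 0.1252, 0.122]
tcp_rot: [0.0, 0.544, 0.839, 0.0]
wrist_force: [3.1, 0.4, -0.2]
grip_width: 0.0114
gripper_force: 40.3
```

```bash
python3 - <<'E'
from h import *
x,r=pose();print(x,np.degrees(np.arctan2(*r.as_matrix()[[1,0],0])),arm.state()["q"])
for n in("scene","side","wrist"):
    c=cam(n);np.save(n+"2.npy",np.array(c,dtype=object),allow_pickle=True);cv2.imwrite(f"pics/{n}2.png",vision.grab_frame(n)[...,::-1])
    print(n,proj(c,[.5177,.126,.066]))
A=cv2.imread("pics/scene2.png")[250:330,180:280];B=cv2.imread("pics/side2.png")[130:210,200:300];C=cv2.imread("pics/wrist2.png")
o=np.vstack([np.hstack([cv2.resize(q,(400,320),interpolation=2) for q in(A,B)]),cv2.copyMakeBorder(cv2.resize(C,(368,276)),0,0,0,432,0)])
cv2.imwrite("pics/c3.png",o)
E
```

```text
[0.51751108 0.12522554 0.12198504] 114.12409210094222 [ 1.89419245e-01 -1.72036722e-01  1.83389757e+00  1.34419132e-04
  1.47912267e+00 -2.31637859e-01]
scene [223.67209818 279.30959088]
side [251.03125496 167.49926436]
wrist [254.47000757 196.95282586]
```

View pics/c3.png

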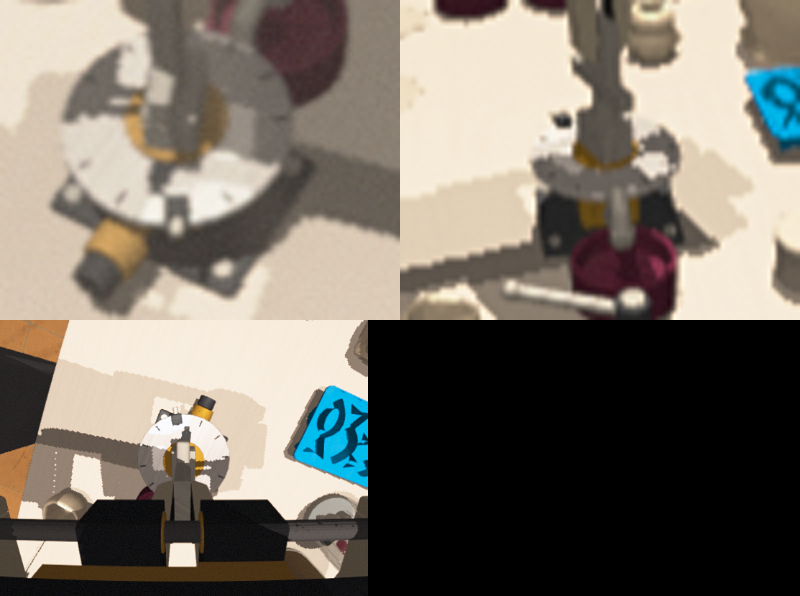

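The crop sheet shows the key turned with the pointer still short of the marker. In the wrist picture (full pixels) the pointer is at about (259,156), the marker at about (234,129) and the dial centre at about (254,197).

```bash
cat >> h.py <<'E'
def dark(c,im,ax=(.5177,.126),z=.067,r0=.030,r1=.057,th=75):
    g=im.max(2);K,k,Rm,t=c;u0,v0=proj(c,[*ax,z]);out=[]
    v,u=np.nonzero(g<th);m=np.hypot(u-u0,v-v0)<90;u,v=u[m],v[m]
    P=np.array([plane(c,(a,b),z)[:2]-ax for a,b in zip(u,v)]);r=np.hypot(*P.T);a=np.degrees(np.arctan2(P[:,1],P[:,0]))
    return u,v,r,a,g[v,u]
E
python3 - <<'E'
from h import *
c=np.load("wrist2.npy",allow_pickle=True);im=cv2.imread("pics/wrist2.png")
u,v,r,a,g=dark(c,im)
for lo,hi in((.032,.036),(.036,.040),(.040,.044),(.044,.048),(.048,.052),(.052,.057)):
    m=(r>lo)&(r<hi)&(a>80)&(a<150);h,_=np.histogram(a[m],np.arange(80,151,3));print(lo,h)
cv2.imwrite("pics/c4.png",cv2.resize(im[110:230,190:320],(780,720),interpolation=2)[:600])
E
```

```text
0.032 [0 0 0 0 0 0 0 0 0 0 0 0 0 0 0 0 0 0 0 0 0 0 0]
0.036 [0 0 0 0 0 0 0 0 0 0 1 0 0 0 0 0 0 0 0 0 0 0 0]
0.04 [0 0 0 0 0 0 0 0 0 0 0 0 0 0 0 0 0 0 0 0 0 0 0]
0.044 [0 0 0 0 0 0 0 0 0 0 0 0 0 0 0 0 0 0 0 0 0 0 0]
0.048 [0 0 0 0 0 0 0 0 0 0 0 0 0 0 0 0 0 0 0 0 0 0 0]
0.052 [0 0 0 0 0 0 0 0 0 0 0 0 0 0 0 0 0 0 0 0 0 0 0]
```

View pics/c4.png

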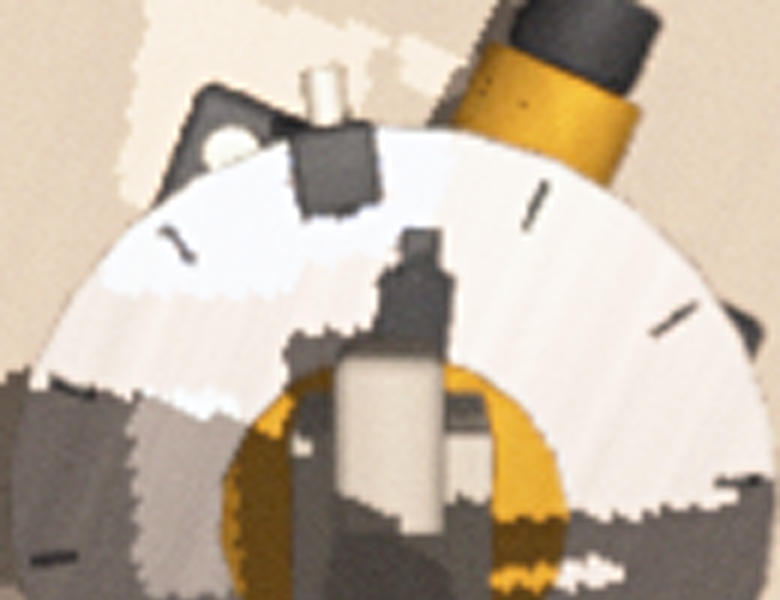

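In the crop (6x, origin (190,110)) the pointer tip is at (421,232). The marker's inner edge runs from (300,212) to (378,205), and there are ticks at (180,245), (537,205), (674,320) and (740,482).

```bash
python3 - <<'E'
from h import *
c=np.load("wrist2.npy",allow_pickle=True)
for ax in((.5177,.126),(.5175,.1262)):
  for k,p,z in(("t150",(180,245),.064),("t90",(537,205),.064),("t60",(674,320),.064),("t30",(740,482),.064),("t180",(75,388),.064),("t210",(52,558),.064),("ptr",(421,233),.067),("mk",(340,212),.067),("mk in top",(340,212),.072),("mk out top",(335,124),.072)):
    d=plane(c,(190+p[0]/6-.4,110+p[1]/6-.4),z)[:2]-ax;print(k,np.hypot(*d).round(4),np.degrees(np.arctan2(d[1],d[0])).round(2))
E
```

```text
t150 0.0511 150.28
t90 0.0515 89.93
t60 0.0514 60.36
t30 0.0528 30.62
t180 0.0505 -179.54
t210 0.0513 -149.24
ptr 0.0436 108.23
mk 0.0468 122.73
mk in top 0.0473 122.49
mk out top 0.0593 121.38
t150 0.0509 150.36
t90 0.0513 89.7
t60 0.0513 60.06
t30 0.0528 30.33
t180 0.0503 -179.31
t210 0.0513 -148.93
ptr 0.0433 108.07
mk 0.0466 122.66
mk in top 0.0471 122.41
mk out top 0.059 121.32
```

step_arm:
  moves:
    - [0,0,-6,0,0,0,0]
    - [0,0,-10,0,0,0,0]
    - [0,0,-12,0,0,0,0]
    - [0,0,-12,0,0,0,0]

```text
time: 6.1
tcp_pos: [0.5173, 0.1252, 0.1221]
tcp_rot: [0.0, 0.453, 0.891, 0.0]
wrist_force: [4.0, 2.2, 0.1]
grip_width: 0.0118
gripper_force: 40.4
```

```bash
python3 - <<'E'
from h import *
x,r=pose();print(x,np.degrees(np.arctan2(*r.as_matrix()[[1,0],0])))
c=cam("wrist");np.save("wrist3.npy",np.array(c,dtype=object),allow_pickle=True);im=vision.grab_frame("wrist")[...,::-1].copy();cv2.imwrite("pics/wrist3.png",im)
cv2.imwrite("pics/c5.png",cv2.resize(im[115:190,195:295],(800,600),interpolation=2))
E
```

```text
[0.51734895 0.12515933 0.1220683 ] 126.11001467845615
```

View pics/c5.png

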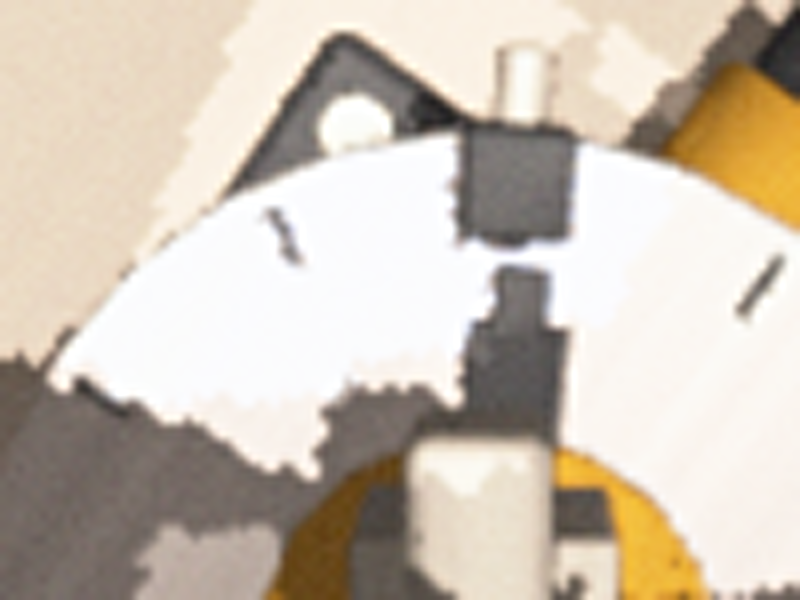

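The crop (8x, origin (195,115)) shows the pointer tip at about (525,270), almost under the marker. The marker block spans columns 458–575, its inner nub is at about (512,243), and the clamp screw is at (526,85).

```bash
python3 - <<'E'
from h import *
c=np.load("wrist3.npy",allow_pickle=True);ax=(.5176,.1261)
im=cv2.imread("pics/wrist3.png").max(2).astype(int)
for k,p,z in(("t150",(283,237),.064),("t90",(761,286),.064),("ptr mid",(525,270),.067),("ptrL",(499,275),.067),("ptrR",(551,275),.067),("baseR",(563,350),.067),("baseR2",(556,430),.067),("nub",(512,244),.067),("mk inL",(460,238),.067),("mk inR",(573,238),.067),("mk outL",(459,135),.07),("mk outR",(577,135),.07),("screw0",(526,118),.07),("screw out",(526,50),.07)):
    d=plane(c,(195+p[0]/8-.44,115+p[1]/8-.44),z)[:2]-ax;print(k,np.hypot(*d).round(4),np.degrees(np.arctan2(d[1],d[0])).round(2))
print(im[142:158,248:272])
E
```

```text
t150 0.0514 150.61
t90 0.0513 90.07
ptr mid 0.0438 120.02
ptrL 0.0431 123.6
ptrR 0.0437 116.32
baseR 0.0361 112.02
baseR2 0.0275 108.94
nub 0.0464 122.09
mk inL 0.047 128.88
mk inR 0.0479 114.41
mk outL 0.0579 128.43
mk outR 0.0587 116.42
screw0 0.0598 121.71
screw out 0.0667 122.2
[[254 255 255 219 100  93 113 116 116 118 116 115 115 112 111 108 107 113
  204 255 255 254 254 254]
 [254 254 255 255 136  95 110 108 109 114 107 106 110 108 107 105  99 110
  200 255 255 254 254 254]
 [254 254 254 247 148 122 148  99  98  90  80  88  84 110 114 101 105 129
  213 253 254 254 254 254]
 [253 253 253 231 200 228 247 195 147 122 101  95 133 209 218 207 207 232
  252 255 254 254 254 254]
 [253 253 254 253 244 255 255 255 238 223 216 217 241 255 255 255 255 255
  255 254 254 254 254 253]
 [253 253 254 254 254 254 255 255 255 255 255 255 255 255 255 255 255 254
  254 254 254 254 253 253]
 [253 253 253 253 253 253 254 255 251 163 130 148 177 184 210 239 255 254
  254 254 254 254 253 254]
 [253 253 253 253 253 254 255 255 197 111 112 116 115 110 118 171 250 255
  254 254 254 253 253 254]
 [253 253 253 253 253 254 255 249 192 111 127 118 123 119 114 165 250 255
  254 254 253 253 254 254]
 [253 253 253 253 253 254 254 241 216 110 125 122 121 116 112 164 250 255
  254 253 253 253 254 254]
 [253 253 253 253 254 254 255 255 249 118 116 122 118 119 114 176 255 255
  254 253 253 254 254 254]
 [253 253 253 254 254 255 255 255 191 109 118 124 116 117 117 199 255 255
  253 253 254 254 254 253]
 [253 253 253 254 255 255 251 238 139 111 117 117 114 111 113 190 255 254
  252 252 253 254 254 252]
 [253 253 254 254 255 236 135 106  91 114 111 112 108 107 100 170 246 244
  247 252 252 253 251 251]
 [253 253 254 255 255 216 114 112  99 116 106 104 101 100  85  87 104 133
  215 254 251 251 251 251]
 [253 252 254 255 255 158 113 107  93  90  93  90  92  97  88  86  82 117
  219 254 252 251 251 251]]
```

step_arm:
  moves:
    - [0,0,-1.5,0,0,0,0]
    - [0,0,-2,0,0,0,0]
    - [0,0,-2,0,0,0,0]

```text
time: 6.52
tcp_pos: [0.5173, 0.1252, 0.1221]
tcp_rot: [0.0, 0.437, 0.899, 0.0]
wrist_force: [4.7, 1.8, 1.4]
grip_width: 0.0117
gripper_force: 40.4
```

```bash
python3 - <<'E'
from h import *
x,r=pose();print(x,np.degrees(np.arctan2(*r.as_matrix()[[1,0],0])))
c=cam("wrist");np.save("wrist4.npy",np.array(c,dtype=object),allow_pickle=True);im=vision.grab_frame("wrist")[...,::-1].copy();cv2.imwrite("pics/wrist4.png",im)
ax=(.5176,.1261);g=im.max(2)
for y in range(126,162,2):
    xs=np.nonzero(g[y,240:280]<180)[0]+240
    if len(xs):
        m=(xs.min()+xs.max())/2;z=.067 if y>144 else .070;d=plane(c,(m,y),z)[:2]-ax;print(y,xs.min(),xs.max(),np.hypot(*d).round(4),np.degrees(np.arctan2(d[1],d[0])).round(2))
E
```

```text
[0.51734327 0.12516142 0.1220645 ] 128.1574123166009
126 243 251 0.0627 134.09
128 245 279 0.061 122.59
130 246 279 0.0594 122.03
132 246 279 0.0578 121.84
134 255 279 0.0568 117.89
136 255 268 0.0545 122.3
138 254 268 0.0528 122.56
140 254 268 0.0512 122.37
142 254 268 0.0495 122.16
144 254 267 0.0478 122.44
148 258 260 0.044 123.49
150 257 263 0.0424 122.14
152 257 263 0.0407 121.88
154 257 262 0.039 122.21
156 254 265 0.0372 121.92
158 254 265 0.0355 121.61
160 252 265 0.0337 122.71
```

step_arm:
  moves:
    - [0,0,2.5,0,0,0,0]
    - [0,0,4.5,0,0,0,0]
    - [0,0,4.5,0,0,0,0.1]
    - [0,0,4.5,0,0,0,0.3]
    - [0,0,4.5,0,0,0,0.5]

```text
time: 7.2
tcp_pos: [0.5169, 0.125, 0.1216]
tcp_rot: [-0.0, 0.472, 0.882, -0.0]
wrist_force: [-0.5, 0.5, -0.6]
grip_width: 0.0269
gripper_force: 0.0
```

step_arm:
  moves:
    - [0,0,0,0,0,0,0.6]
    - [0,0,0,0,0,-3,0.8]
    - [0,0,0,0,0,-8,1]
    - [0,0,9,0,0,-10,1]
    - [0,0,19,0,0,-10,1]

```text
time: 7.82
tcp_pos: [0.5178, 0.1252, 0.224]
tcp_rot: [0.001, 0.613, 0.79, 0.001]
wrist_force: [0.5, 0.1, 0.1]
grip_width: 0.077
gripper_force: 0.0
```

```bash
cat > look.py <<'E'
from h import *
import sys
n=sys.argv[1]
x,r=pose();print(x,np.degrees(np.arctan2(*r.as_matrix()[[1,0],0])))
c=cam("wrist");np.save(f"wrist{n}.npy",np.array(c,dtype=object),allow_pickle=True);im=vision.grab_frame("wrist")[...,::-1].copy();cv2.imwrite(f"pics/wrist{n}.png",im)
print("dial",proj(c,[.5176,.1261,.064]),"top",proj(c,[.5176,.1261,.18]))
E
python3 look.py 5
```

```text
[0.51777157 0.12520662 0.22398781] 104.35928641110445
dial [253.40151237 173.06782447] top [253.6547525  200.52875328]
```

step_arm:
  moves:
    - [0,0,10,0,0,0,1]
    - [0,0,20,0,0,0,1]
    - [0,0,30,0,0,-1,1]
    - [0,0,40,0,0,-4,1]
    - [0,0,50,0,0,-7,1]

```text
time: 8.5
tcp_pos: [0.517, 0.1251, 0.2923]
tcp_rot: [-0.0, 0.889, 0.458, -0.001]
wrist_force: [0.8, -0.6, 0.3]
grip_width: 0.0931
gripper_force: 0.0
```

step_arm:
  moves:
    - [0,0,10,2,0,0,1]
    - [0,0,17,4,0,0,1]
    - [0,0,20.5,4,0,0,1]
    - [0,0,20.5,4,0,0,1]
    - [0,0,20.5,4,0,0,1]

```text
time: 9.12
tcp_pos: [0.5403, 0.1576, 0.2918]
tcp_rot: [0.0, 0.956, 0.295, -0.0]
wrist_force: [0.5, -0.7, 1.0]
grip_width: 0.0933
gripper_force: 0.0
```

```bash
python3 look.py 6; python3 - <<'E'
import cv2
im=cv2.imread("pics/wrist6.png");cv2.imwrite("pics/c6.png",cv2.resize(im[130:240,190:320],(780,660),interpolation=2)[:600])
E
```

```text
[0.5402798  0.15761196 0.29183731] 34.30944525362124
dial [261.87441102 188.42240587] top [264.94902542 214.76916329]
```

View pics/c6.png

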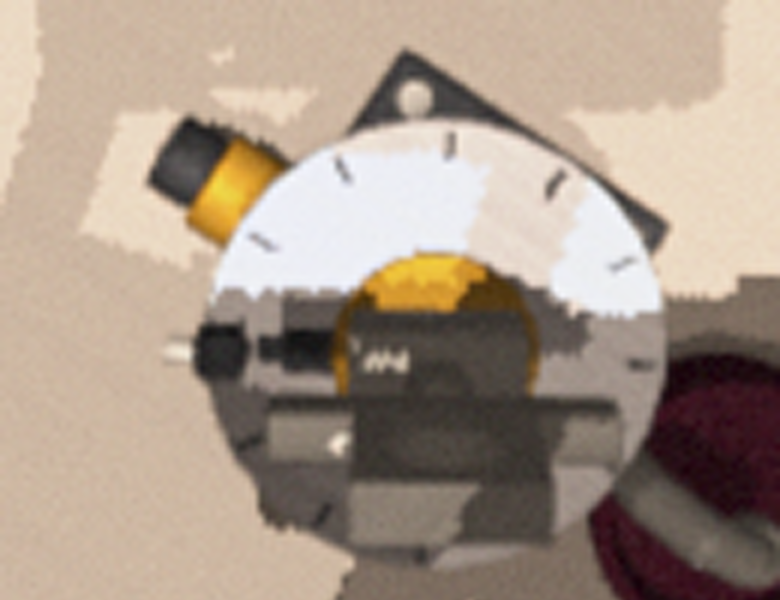

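The crop (6x, origin (190,130)) shows the pointer tip at (262,347) facing the marker block at (222,351), with the screw at (180,352). The plate's top face spans x 350–552 and y 482–543.

```bash
python3 - <<'E'
from h import *
c=np.load("wrist6.npy",allow_pickle=True);ax=np.array((.5176,.1261))
Q=lambda p,z:plane(c,(190+p[0]/6-.42,130+p[1]/6-.42),z)
for k,p,z in(("ptr",(262,347),.067),("ptr base",(310,347),.067),("nub",(247,351),.067),("mk",(222,351),.072),("screw",(180,352),.072)):
    d=Q(p,z)[:2]-ax;print(k,np.hypot(*d).round(4),np.degrees(np.arctan2(d[1],d[0])).round(2))
L=[Q(p,.18) for p in((350,482),(552,482),(350,543),(552,543))];L=np.array(L);print(L,L.mean(0))
for a,b in((1,0),(3,2)):d=L[b]-L[a];print(np.linalg.norm(d),np.degrees(np.arctan2(d[1],d[0])))
print(totool([*L.mean(0)[:2],.142]))
E
```

```text
ptr 0.0426 121.17
ptr base 0.0307 119.97
nub 0.0463 122.69
mk 0.052 121.43
screw 0.0623 122.14
[[0.51164979 0.14493133 0.18      ]
 [0.53263865 0.11414831 0.18      ]
 [0.50171587 0.13822189 0.18      ]
 [0.52291258 0.1071209  0.18      ]] [0.51722922 0.12610561 0.18      ]
0.03725757219902913 124.28743247781235
0.03763737352682255 124.27616868539057
[-3.67705247  1.30422293 14.99416101]
```

```bash
python3 - <<'E'
from h import *
c=np.load("wrist6.npy",allow_pickle=True);ax=np.array((.5176,.1261));im=cv2.imread("pics/wrist6.png").mean(2)
for u in range(219,246):
    col=im[178:200,u];w=np.clip(85-col,0,None) if u>223 else np.clip(85-col,0,None)
    if w.sum()>20:
        v=(w*np.arange(178,200)).sum()/w.sum();d=plane(c,(u,v),.067)[:2]-ax;print(u,v.round(2),int(w.sum()),np.hypot(*d).round(4),np.degrees(np.arctan2(d[1],d[0])).round(2))
E
```

```text
223 188.31 315 0.0577 123.36
224 187.92 421 0.0563 122.72
225 188.2 427 0.0548 123.13
226 188.38 403 0.0533 123.39
227 188.32 405 0.0518 123.26
228 188.44 443 0.0503 123.44
229 188.15 412 0.0488 122.9
230 188.05 260 0.0474 122.67
231 189.18 39 0.0459 124.77
233 188.63 125 0.0429 123.69
234 189.67 198 0.0415 125.87
235 191.14 207 0.0402 129.16
236 190.47 218 0.0386 127.81
237 189.17 339 0.037 124.87
238 188.85 442 0.0355 124.1
239 189.09 451 0.034 124.7
240 188.67 447 0.0325 123.61
241 189.04 444 0.0311 124.62
242 189.07 441 0.0296 124.73
243 189.08 444 0.0281 124.78
244 189.22 422 0.0266 125.25
245 189.18 355 0.0251 125.17
```

```bash
python3 - <<'E'
from h import *
c=np.load("wrist6.npy",allow_pickle=True);ax=np.array((.5176,.1261));im=cv2.imread("pics/wrist6.png").mean(2)
print(im[180:198,224:244].astype(int))
for u in range(219,246):
    w=np.clip(52-im[181:196,u],0,None)
    if w.sum()>20:
        v=(w*np.arange(181,196)).sum()/w.sum();d=plane(c,(u,v),.067)[:2]-ax;print(u,v.round(2),int(w.sum()),np.hypot(*d).round(4),np.degrees(np.arctan2(d[1],d[0])).round(2))
E
```

```text
[[166 185 150 149 149 150 147 149 157 150 149 148 137  91  86  89  81  89
   91  87]
 [151 146 145 143 143 150 151 147 149 148 149 152 142  89  83  79  83  86
   86  82]
 [130 136 144 147 148 141 134 147 151 146 149 147 138  89  82  88  82  82
   86  89]
 [111  99 125 124 127 115 101 145 151 147 147 147 140  87  88  84  86  85
   88  83]
 [ 49  44  52  48  44  53  77 144 151 148 151 148 136  76  67  74  68  69
   75  70]
 [ 23  23  30  29  19  27  66 136 145 124 126 132 111  50  30  23  21  27
   31  35]
 [ 32  41  40  43  39  36  47 102 126  59  53  68  52  36  19  21  23  26
   21  25]
 [ 42  45  46  45  43  41  33  68 103  51  44  45  41  32  24  23  21  21
   23  21]
 [ 37  43  46  41  44  39  36  68 104  52  36  45  45  33  27  31  30  24
   23  27]
 [ 36  43  44  45  41  36  44  87 116  67  51  52  52  44  37  44  36  35
   31  36]
 [ 41  35  41  43  44  37  51 113 139 113  93 103  95  51  45  45  45  46
   43  39]
 [ 35  42  42  39  43  44  72 140 143 142 144 146 136  80  63  53  63  69
   64  61]
 [ 48  44  48  49  42  55  92 143 143 146 143 145 145 124 110 110 114 120
  116 
[... 242 characters left out ...]
03 105
  111 113]
 [172 116  84  84  79  83  85  84  81  82  75  57  58  59  53  55  58  52
   56  54]
 [175 128  84  82  84  82  82  83  84  80  71  50  51  56  49  46  53  49
   48  50]]
223 188.56 69 0.0578 123.74
224 187.64 122 0.0563 122.28
225 187.59 105 0.0548 122.14
226 187.73 77 0.0533 122.33
227 187.58 83 0.0518 122.01
228 187.31 106 0.0503 121.47
229 187.52 101 0.0489 121.76
230 187.62 47 0.0474 121.86
234 187.72 24 0.0414 121.74
237 187.26 63 0.037 120.33
238 186.99 128 0.0356 119.51
239 186.75 122 0.0341 118.7
240 186.87 133 0.0326 118.75
241 187.02 130 0.0312 118.9
242 187.19 137 0.0297 119.14
243 187.26 126 0.0282 119.08
244 186.97 102 0.0267 117.86
245 186.55 51 0.0254 116.04
```

The pointer and the marker nub line up to about 0.3°, so I'll re-grip the plate across its width.

step_arm:
  moves:
    - [0,0,0,-3.7,1.3,1,1]
    - [0,0,0,-3.7,1.3,6,1]
    - [0,0,0,-3.7,1.3,11,0.9]
    - [0,0,0,-3.7,1.3,15,0.8]
    - [0,0,0,-3.7,1.3,15,0.8]

```text
time: 9.8
tcp_pos: [0.5157, 0.1258, 0.1396]
tcp_rot: [-0.0, 0.956, 0.294, -0.002]
wrist_force: [-0.4, -0.2, 0.9]
grip_width: 0.0749
gripper_force: 0.0
```

step_arm:
  moves:
    - [0,0,0,0,0,0,0.7]
    - [0,0,0,0,0,0,0.7]

```text
time: 10.05
tcp_pos: [0.5179, 0.1264, 0.1441]
tcp_rot: [0.0, 0.956, 0.294, 0.001]
wrist_force: [0.1, -0.7, 0.6]
grip_width: 0.0657
gripper_force: 0.0
```

```bash
python3 -c "
from h import *
print(pose()[0],totool([.5173,.1261,.142]),arm.state()['grip_width'])"
```

```text
[0.51788464 0.12637432 0.14408032] [-0.06429423 -0.01036267  0.20786237] 0.06565770617658963
```

step_arm:
  moves:
    - [0,0,0,0,0,0,0.45]
    - [0,0,0,0,0,0,0.38]
    - [0,0,0,0,0,0,0.3]
    - [0,0,0,0,0,0,0.3]
    - [0,0,0,0,0,0,0.3]
  squeeze: 40

```text
time: 10.68
tcp_pos: [0.5171, 0.1263, 0.1421]
tcp_rot: [-0.0, 0.956, 0.294, 0.0]
wrist_force: [-1.1, -0.7, 2.0]
grip_width: 0.0374
gripper_force: 40.0
```

step_arm:
  moves:
    - [0,0,0,0,0,-0.8,0.3]
    - [0,0,0,0,0,-1.6,0.3]
    - [0,0,0,0,0,-2.6,0.3]
    - [0,0,0,0,0,-5,0.3]
    - [0,0,0,0,0,-10,0.3]

```text
time: 11.3
tcp_pos: [0.5163, 0.1261, 0.2417]
tcp_rot: [-0.0, 0.956, 0.294, -0.002]
wrist_force: [0.1, 0.1, -1.9]
grip_width: 0.0376
gripper_force: 40.0
```

step_arm:
  moves:
    - [0,0,0,1,0,-4,0.3]
    - [0,0,0,1,0,-8,0.3]
    - [0,0,0,1,0,-8,0.3]

```text
time: 11.68
tcp_pos: [0.526, 0.132, 0.3256]
tcp_rot: [0.0, 0.956, 0.294, 0.002]
wrist_force: [-0.4, 0.2, -2.9]
grip_width: 0.037
gripper_force: 40.0
```

```bash
python3 look.py 7;python3 - <<'E'
from h import *
n="scene";c=cam(n);cv2.imwrite("pics/scene7.png",vision.grab_frame(n)[...,::-1])
n="side";c=cam(n);cv2.imwrite("pics/side7.png",vision.grab_frame(n)[...,::-1])
A=cv2.imread("pics/wrist7.png");B=cv2.imread("pics/side7.png")
o=np.vstack([np.hstack([cv2.resize(A[120:270,180:340],(400,375),interpolation=2),cv2.resize(B[90:240,180:340],(400,375),interpolation=2)]),np.zeros((225,800,3),np.uint8)]);o[375:,:300]=cv2.resize(cv2.imread("pics/scene7.png"),(300,225));o[375:,300:600]=cv2.resize(A,(300,225))
cv2.imwrite("pics/c7.png",o)
E
```

```text
[0.52600943 0.13202084 0.32558846] 34.16753588603924
dial [252.77925034 167.74221394] top [252.92245103 185.12548382]
```

View pics/c7.png

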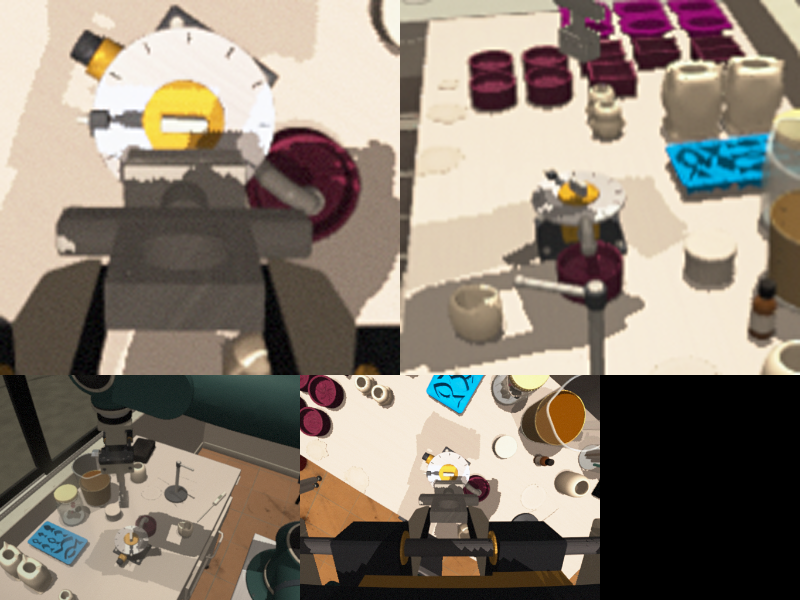

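The sheet shows the key hanging straight in the fingers above the valve, and the pointer still facing the marker. All 10 picture views are used, so from here on I'll measure numerically.

```bash
python3 - <<'E'
from h import *
c=np.load("wrist7.npy",allow_pickle=True);im=cv2.imread("pics/wrist7.png").max(2);print(proj(c,[.5176,.1261,.067]));print(im[163:175,212:240])
for n,(u0,u1,v0,v1) in (("scene",(298,336,148,170)),("side",(220,266,183,212))):
    im=cv2.imread(f"pics/{n}0.png").astype(int);print(n,u0,v0);
    for r in (im.max(2))[v0:v1,u0:u1]:print(*[f"{x//10:2d}" for x in r])
E
```

```text
[252.78207313 168.08500731]
[[244 248 249 248 240 236 239 238 243 236 240 239 253 253 253 253 253 251
  250 251 251 250 251 254 255 245 248 249]
 [233 244 244 238 152  93  89  88  90  88  93 165 255 254 252 255 255 218
  169 158 164 145 151 212 205 207 249 249]
 [224 222 215 180 109  92  97  94 100  98  86 132 250 251 237 245 244 153
  117 114 115 116 113 118 132 201 250 250]
 [223 217 209 165 111 108 114 113 111 110  90  77 164 208 127 118 112 103
  107 110 105 112 107 108 134 220 251 249]
 [247 247 243 191 115 110 113 113 112 113  93  52 108 139 111 106 105 111
  113 106 113 112 109 116 164 242 251 249]
 [241 245 242 178 108 104 112 108 108 110  91  69 134 124 129 130 114 107
  110 113 111 111 115 113 166 246 251 249]
 [216 218 218 164 110 106 110 103 108 105  94 109 217 226 222 212 152 133
  111 109 111 108 104 108 138 228 250 249]
 [229 230 227 181 106  99 102 107 112 105  96 143 249 255 255 255 229 200
  138 144 128 125 124 114 139 223 250 249]
 [230 231 228 192 115 120 171 174 169 166 152 200 235 251 252 252 252 242
  223 232 216 214 215 208 198 228 249 249]
 [230 228 231 221 1
[... 6169 characters left out ...]
5  5  5  4
24 24 24 24 24 24 24 24 24 24 24 24 24 24 24 24 24 24 24 24 24 23 14 11  9  7  8  9 10 12 13 14 15 12  5  6  8  9  9  8  7  5  4  4  5  4
24 24 24 24 24 24 24 24 24 24 24 24 24 24 24 24 24 24 24 24 24 25 23 15 11  8  5  5  6  7  7  7  8  8  4  4  5  5  5  5  4  3  3  5  5  4
23 24 24 24 24 24 24 24 24 24 24 24 24 24 24 24 24 24 24 24 24 24 24 23 15 12  9  6  5  5  5  5  5  5  3  3  3  3  3  3  3  3  3  5  6  7
21 24 24 24 24 24 24 24 24 24 24 24 24 24 24 24 24 24 24 24 24 24 24 24 23 15 12 11  9  6  6  5  5  4  3  3  3  3  3  3  3  3  3  6  9 13
20 24 24 24 24 24 24 24 24 24 24 24 24 24 24 24 24 24 24 24 24 24 24 24 24 23 15 13 12 11 11 10  8  6  3  3  3  3  3  3  3  3  6 11 15 23
```

```bash
python3 - <<'E'
from h import *
a=cam("scene");b=cam("side")
t=tri((a,(329,161.3)),(b,(227.7,203)));print("tip",t)
w=np.load("w1.npy",allow_pickle=True);print("w1 tip",proj(w,t[0]),plane(w,(507,226),.179))
# post axis: scene row 165 cols 300..307 ; plane z from side; top cap centre
for n,c,f in(("scene",a,"scene0"),("side",b,"side0")):
    im=cv2.imread(f"pics/{f}.png").max(2)
    m=(im<110).astype(np.uint8)
    p=proj(c,[.4995,-.192,.005]).astype(int);print(n,p)
    num,lab,st,ce=cv2.connectedComponentsWithStats(m);l=lab[p[1],p[0]];print(st[l])
    ys,xs=np.nonzero(lab==l)
    # width profile: foot rows
    for y in range(p[1]-14,p[1]+18,2):
        q=xs[ys==y]
        if len(q):print(y,q.min(),q.max(),end="; ")
    print()
# side post mid-height
    for y in range(p[1]-50,p[1]-10,8):
        q=np.nonzero(im[y,p[0]-15:p[0]+15]<130)[0]+p[0]-15;print(y,q.min() if len(q) else None,q.max() if len(q) else None,end="; ")
    print()
E
```

```text
tip (array([ 0.43719935, -0.17910112,  0.17932897]), [0.0006525849863775261, 0.0006525849863775891])
w1 tip [488.70483769 273.46500758] [ 0.50345689 -0.18795347  0.179     ]
scene [300 203]
[ 281  149   40   69 1123]
189 292 306; 191 287 311; 193 285 314; 195 283 316; 197 282 317; 199 282 318; 201 281 319; 203 281 320; 205 281 319; 207 282 319; 209 283 318; 211 284 317; 213 287 315; 215 290 312; 217 295 308; 
153 300 307; 161 301 306; 169 301 305; 177 300 304; 185 299 304; 
side [258 259]
[ 235  176   44  100 1784]
245 253 265; 247 248 270; 249 245 273; 251 243 275; 253 242 276; 255 241 277; 257 240 278; 259 240 278; 261 240 278; 263 240 278; 265 241 277; 267 242 276; 269 242 275; 271 244 273; 273 248 270; 275 252 264; 
209 245 266; 217 256 260; 225 256 260; 233 256 260; 241 256 261;
```

step_arm:
  moves:
    - [0,0,8,-3,2,0,0.3]
    - [0,0,16,-7,4.5,0,0.3]
    - [0,0,24,-11.5,7.2,0,0.3]
    - [0,0,32,-16,10,0,0.3]
    - [0,0,38,-20.5,12.9,0,0.3]

```text
time: 12.45
tcp_pos: [0.4269, -0.0912, 0.3206]
tcp_rot: [-0.0, 0.999, -0.035, -0.001]
wrist_force: [0.8, -0.8, -2.6]
grip_width: 0.0373
gripper_force: 40.0
```

```bash
python3 - <<'E'
from h import *
x,r=pose();m=r.as_matrix();print(x,np.degrees(np.arctan2(m[1,0],m[0,0])),m[:,2],totool([.3926,-.1731,.25]))
E
```

```text
[ 0.42689732 -0.09116944  0.32055334] -4.043745196851813 [-1.51246691e-03  3.78196193e-04 -9.99998785e-01] [-2.83259866  8.41642795  7.05741388]
```

step_arm:
  moves:
    - [0,0,2,-1.5,3,0,0.3]
    - [0,0,3.7,-2.8,6,2,0.3]
    - [0,0,3.7,-2.8,8.4,5,0.3]
    - [0,0,3.7,-2.8,8.4,7,0.3]
    - [0,0,3.7,-2.8,8.4,7,0.3]

```text
time: 13.08
tcp_pos: [0.394, -0.1713, 0.25]
tcp_rot: [-0.001, 0.998, -0.066, -0.001]
wrist_force: [-0.0, 0.8, -2.6]
grip_width: 0.0375
gripper_force: 40.0
```

step_arm:
  moves:
    - [0,0,0,0,0,0,0.3]
    - [0,0,0,0,0,0,0.3]

```text
time: 13.32
tcp_pos: [0.395, -0.1716, 0.253]
tcp_rot: [0.0, 0.998, -0.065, 0.001]
wrist_force: [-0.3, -0.3, -3.0]
grip_width: 0.0377
gripper_force: 40.0
```

```bash
python3 - <<'E'
from h import *
x,r=pose();m=r.as_matrix();print(x,np.degrees(np.arctan2(m[1,0],m[0,0])),totool([.3926,-.1731,.163]),totool([.3926,-.1731,.163])+0)
ims={}
for n in("scene","side"):
    c=cam(n);im=vision.grab_frame(n);cv2.imwrite(f"pics/{n}8.png",im[...,::-1]);e=x+[0,0,.016];p=proj(c,e);print(n,p)
    u,v=p.astype(int);print("\n".join(" ".join(f"{q//10:2d}" for q in row) for row in im.max(2)[v-14:v+16,u-18:u+18]))
E
```

```text
[ 0.39502591 -0.17158144  0.25295364] -7.48221668798231 [-0.2321334   0.17861764  8.99514843] [-0.2321334   0.17861764  8.99514843]
scene [351.42973236 135.9168252 ]
 7  7  7  7  6  8  9 12 13 11  8  7  6  7  7  7  7  7  7  6  7  6  5  3  2  2  1  1  1  4  6  7  8 10 11 11
 7  7  7  7  7  8 11 13 12  9  6  6  7  7  7  7  7  7  7  7  7  7  6  6  5  4  3  2  2  4  6  7  7  9  9 10
 7  7  7  7  8 11 13 12  9  7  5  6  7  7  7  7  7  7  7  6  7  6  6  6  6  6  5  4  3  5  6  7  8  9  9  9
 7  7  7  8 10 13 13 10  7  6  6  7  7  7  7  7  7  7  7  7  6  6  6  6  6  6  6  4  4  5  6  7  8  8  9  9
 7  7  7  9 12 13 11  8  6  6  7  7  7  7  7  7  7  7  7  6  6  6  6  6  6  6  6  4  4  5  7  7  8  8  8  9
 7  7  9 11 13 12  9  7  6  7  6  7  7  6  7  6  7  7  7  6  6  7  6  6  6  6  5  4  4  6  7  7  7  8  8  8
 7  8 10 13 13  9  7  7  6  6  7  7  7  7  7  7  7  7  7  7  6  7  6  6  6  6  6  5  4  6  7  7  7  8  7  7
 8 10 13 13 10  8  6  6  6  6  7  7  7  7  7  7  7  7  7  6  6  6  6  6  6  5  5  5  6  7  6  7  7  7  7  7
 9 12 13 11  8  6  7  7  7  7  7  7  7  7  7  7  7  6  7  6  7  6  6  
[... 4878 characters left out ...]
9  9  8  7  7  7 14 24 24 24 24 24 24 24 24 24 24 24
24 24 24 24 24 24 24 24 24 24 24 24 24 24 21 12  9  9  9  9  8  7  7  8 19 24 24 24 24 24 24 24 24 24 24 24
24 24 24 24 24 24 24 24 24 24 24 24 24 24 22 13  9  9  9  9  8  7  7  9 22 24 24 24 24 24 24 24 24 24 24 24
24 24 24 24 24 24 24 24 24 24 24 24 24 24 24 14  9  9  9  9  9  7  6 10 24 24 24 24 24 24 24 24 24 24 24 24
24 24 24 24 24 24 24 24 24 24 24 24 24 24 25 15  9  9  9  9  9  7  6 12 24 24 24 24 24 24 24 24 24 24 24 24
24 24 24 24 24 24 24 24 24 24 24 24 24 24 25 17 10  9  9  9  9  7  7 13 24 24 24 24 24 24 24 24 24 24 24 24
24 24 24 24 24 24 24 24 24 24 24 24 24 24 25 19 11  9  9  9  9  7  7 11 22 24 24 24 24 24 24 24 24 24 24 24
```

step_arm:
  moves:
    - [0,0,0,-0.2,0.15,3,0.3]
    - [0,0,0,-0.2,0.15,6.5,0.3]
    - [0,0,0,-0.2,0.15,9,0.3]
    - [0,0,0,-0.2,0.15,9,0.3]
    - [0,0,0,-0.2,0.15,9,0.3]

```text
time: 14.05
tcp_pos: [0.3929, -0.1733, 0.1634]
tcp_rot: [0.0, 0.998, -0.066, 0.001]
wrist_force: [-0.5, -0.0, -2.1]
grip_width: 0.0377
gripper_force: 40.0
```

step_arm:
  moves:
    - [0,0,0,0,0,0,0.3]
    - [0,0,0,0,0,0,0.3]
    - [0,0,0,0,0,0,0.3]

```text
time: 14.42
tcp_pos: [0.3925, -0.1732, 0.1623]
tcp_rot: [0.0, 0.998, -0.066, 0.0]
wrist_force: [-1.1, 0.0, -2.8]
grip_width: 0.0371
gripper_force: 40.0
```

```bash
python3 - <<'E'
from h import *
x,r=pose();m=r.as_matrix();print(x,np.degrees(np.arctan2(m[1,0],m[0,0])),totool([.4372,-.1791,.163]))
c=cam("side");im=vision.grab_frame("side");cv2.imwrite("pics/side9.png",im[...,::-1])
for e in (x+[0,0,.016],x+[0,0,-.074],[.4372,-.1791,.179]):print(proj(c,e))
u,v=proj(c,x+[0,0,-.03]).astype(int);print(u-26,v-30);print("\n".join(" ".join(f"{q//10:2d}" for q in row) for row in im.max(2)[v-30:v+32,u-26:u+26]))
E
```

```text
[ 0.39253526 -0.17322336  0.16227853] -7.53838379616896 [ 4.50499816e+00 -3.36398789e-03 -7.02057857e-02]
[206.79433222 203.64442033]
[210.98919457 233.59188971]
[227.42566187 203.21621756]
183 189
10 10 10 10 10 10 10 10 10 10 10 10 10 10 10 10 10 10 10 10 10 10 10 10 10 10  9 10 10 10 10 18 24 24 24 24 24 24 24 24 24 24 24 24 24 24 24 24 24 25 15 13
10 10 10 10 10 10 10 10 10 10 10 10 10 10 10 10 10 10 10 10 10 10 10 10 10 10  9 10 10 11 12 21 24 24 24 24 24 24 24 24 24 24 24 24 24 24 24 24 24 24 16 13
12 14 14 14 14 14 14 14 14 14 14 14 14 14 11 10 10 10 10 10 10 10 10 10 10 10  8  9 13 16 18 24 24 24 24 24 24 24 24 24 24 24 24 24 24 24 24 24 24 24 23 15
20 23 23 23 23 23 23 23 23 23 23 23 23 23 15 10 10 10 10 10 10 10 10  9  9  9  8  8 15 23 24 24 24 24 24 24 24 24 24 24 24 24 24 24 24 24 24 24 24 24 24 23
23 24 24 24 24 24 24 24 24 24 24 24 25 25 17 10 10 10 10 10 10 10 10  8  8  8  8 14 23 24 24 24 24 24 24 24 24 24 24 24 24 24 24 24 24 24 24 24 24 24 24 25
22 24 24 24 24 24 24 24 24 24 24 24 24 25 18 11 10 10 10 10 10 10 10  9  8  8  8 17 25 24 24 24 24 24 24 24 24 24 24 24 24
[... 8069 characters left out ...]
4 24 24 24 24 23 22 22 22 22 22 22 22 22 22 22 22 22 22 22 22 22 22 22 22 22
22 22 22 23 24 24 24 24 24 24 24 24 24 24 24 24 18 13 23 25 24 24 24 24 24 24 24 24 24 24 24 23 22 22 22 22 22 22 22 22 22 22 22 22 22 22 22 22 22 22 22 22
22 22 22 22 22 22 22 23 24 24 24 24 24 24 25 21 14 13 23 25 25 24 24 24 24 24 24 24 25 24 23 23 23 23 23 22 22 23 22 22 22 22 22 22 22 22 22 22 22 22 22 22
22 22 22 22 22 22 22 22 22 23 23 24 24 24 25 19 16 20 24 25 25 25 25 25 25 25 25 25 25 25 23 22 23 23 23 23 22 23 23 23 22 22 22 22 22 22 22 22 22 22 22 22
22 22 22 22 22 22 22 22 22 22 22 22 23 23 23 16 11 13 16 16 16 17 17 17 17 17 17 17 17 15 13 13 13 13 13 13 13 14 14 14 14 13 15 22 23 22 22 22 22 22 22 22
```

step_arm:
  moves:
    - [0,0,0,1.5,0,0,0.3]
    - [0,0,0,3,0,0,0.3]
    - [0,0,0,4,0,0,0.3]
    - [0,0,0,5,0,0,0.3]
    - [0,0,0,5,0,0,0.3]

```text
time: 15.1
tcp_pos: [0.4425, -0.1797, 0.1617]
tcp_rot: [-0.0, 0.998, -0.066, -0.0]
wrist_force: [-1.1, -0.3, -2.7]
grip_width: 0.0374
gripper_force: 40.0
```

step_arm:
  moves:
    - [0,0,0,0.8,0,0,0.3]
    - [0,0,0,1.6,0,0,0.3]
    - [0,0,0,2.4,0,0.1,0.3]
    - [0,0,0,2.4,0,0.2,0.3]
    - [0,0,0,2.4,0,0.2,0.3]

```text
time: 15.72
tcp_pos: [0.4657, -0.1828, 0.1597]
tcp_rot: [-0.0, 0.998, -0.066, -0.0]
wrist_force: [-0.7, 0.4, -1.6]
grip_width: 0.0377
gripper_force: 40.0
```

step_arm:
  moves:
    - [0,0,0,0,0,0.2,0.3]
    - [0,0,0,0,0,0.4,0.3]
    - [0,0,0,0,0,0.4,0.3]

```text
time: 16.1
tcp_pos: [0.4657, -0.1829, 0.1558]
tcp_rot: [-0.0, 0.998, -0.066, -0.0]
wrist_force: [0.0, 0.2, -2.0]
grip_width: 0.0373
gripper_force: 40.0
```

step_arm:
  moves:
    - [0,0,0,0,0,0.1,0.3]
    - [0,0,0,0,0,0.2,0.3]
    - [0,0,0,0,0,0.2,0.3]

```text
time: 16.48
tcp_pos: [0.4657, -0.1829, 0.1538]
tcp_rot: [-0.0, 0.998, -0.066, -0.0]
wrist_force: [-0.4, 0.8, -3.2]
grip_width: 0.0374
gripper_force: 40.0
```

step_arm:
  moves:
    - [0,0,0,0,0,0.1,0.3]
    - [0,0,0,0,0,0.2,0.3]
    - [0,0,0,0,0,0.2,0.3]

```text
time: 16.85
tcp_pos: [0.4658, -0.1829, 0.1519]
tcp_rot: [-0.0, 0.998, -0.066, -0.0]
wrist_force: [0.1, -0.4, -2.8]
grip_width: 0.0373
gripper_force: 40.0
```

step_arm:
  moves:
    - [0,0,0,0,0,0.1,0.3]
    - [0,0,0,0,0,0.1,0.3]

```text
time: 17.1
tcp_pos: [0.4659, -0.1829, 0.1514]
tcp_rot: [0.0, 0.998, -0.066, 0.0]
wrist_force: [-1.5, 0.6, 3.2]
grip_width: 0.0375
gripper_force: 40.0
```

Contact came exactly at the predicted height, so the eye is resting on the peg. Now I'll release.

step_arm:
  moves:
    - [0,0,0,0,0,0,0.42]
    - [0,0,0,0,0,0,0.46]
    - [0,0,0,0,0,0,0.6]
    - [0,0,0,0,0,0,0.8]
    - [0,0,0,0,0,0,0.9]
  squeeze: 5

```text
time: 17.73
tcp_pos: [0.4658, -0.1829, 0.1509]
tcp_rot: [-0.0, 0.998, -0.066, -0.0]
wrist_force: [-0.6, 0.1, -0.6]
grip_width: 0.0681
gripper_force: 0.0
```

step_arm:
  moves:
    - [0,0,0,0,0,0,1]
    - [0,0,0,0,0,0,1]
    - [0,0,0,0,0,-2,1]
    - [0,0,0,0,0,-5,1]
    - [0,0,0,0,0,-10,1]

```text
time: 18.35
tcp_pos: [0.4653, -0.1827, 0.2524]
tcp_rot: [-0.0, 0.998, -0.066, -0.001]
wrist_force: [0.4, -0.6, -0.3]
grip_width: 0.0928
gripper_force: 0.0
```

step_arm:
  moves:
    - [0,0,0,0,0,-6,1]
    - [0,0,0,-2,0,-10,1]
    - [0,0,0,-3,0,-10,1]
    - [0,0,0,-3,0,-10,1]

```text
time: 18.85
tcp_pos: [0.4356, -0.1789, 0.3514]
tcp_rot: [0.0, 0.998, -0.066, 0.0]
wrist_force: [-0.3, 0.3, -0.0]
grip_width: 0.093
gripper_force: 0.0
```

```bash
python3 - <<'E'
from h import *
fr={}
for n in("scene","side"):
    c=cam(n);im=vision.grab_frame(n)[...,::-1].copy();cv2.imwrite(f"pics/{n}10.png",im)
    r0=cv2.imread(f"pics/{n}0.png");d=cv2.absdiff(im,r0).max(2)>60
    for nm,p in(("eye",[.4659,-.183,.167]),("bar",[.4659,-.183,.135]),("bottom",[.4659,-.183,.077]),("valve",[.5176,.126,.066])):
        print(n,nm,proj(c,p).round(1))
    u,v=proj(c,[.4659,-.183,.13]).astype(int)
    print("\n".join(" ".join(f"{q//10:2d}" for q in row) for row in im.max(2)[v-34:v+38:2,u-24:u+24:2]));print()
E
```

```text
scene eye [316.9 160.2]
scene bar [315.6 171. ]
scene bottom [313.6 189.4]
scene valve [223.7 279.3]
19 19 19 19 19 19 19 18 19 19 19 19 19 19 19 18 19 18 19 18 19 19 19 18
19 19 18 19 19 19 19 19 19 19 19 19 18 19 19 19 19 19 19 19 19 19 19 19
19 19 19 19 19 19 19 19 19 19 19 19 19 18 19 19 19 19 19 19 19 18 19 18
19 19 19 19 18 19 19 19 19 19 19 19 19 19 19 19 18 18 19 19 18 19 19 18
19 19 19 19 19 17 16 16 17 18 19 19 19 19 18 18 18 19 19 18 19 19 18 18
19 19 19 19 18 11 14 14 12 16 19 19 19 19 16 15 16 18 19 19 19 19 19 19
19 19 19 19 18  7  9 10  8 14 19 19 18 16 14 14 10 17 19 19 19 19 18 19
19 19 19 19 18  6  4  4  9 15 17 17 16 15 14  9  6 17 18 19 18 18 19 18
19 19 19 19 18  6  4  4  7 11 13 15 15 14  9  6  6 17 18 19 19 19 19 18
18 19 19 19 18  9  4  4  8 16 12 12 14 10  6  6  7 17 19 19 18 18 18 18
19 19 19 18 18 12  6  6 15 19 11  8  8  7  6  7  7 12 16 17 19 19 19 18
19 18 19 19 18 11  7  7 16 18 12  8  7  6  7  6  6  7  8  8 17 19 19 19
19 18 19 19 18 11  8  7 16 19 12  8  7  6  7  7  6 10  7  7 16 18 18 18
19 18 19 19 18 10  8  8 17 18 11  8  7  6  7  6  7  7  8 15 18 
[... 3582 characters left out ...]
4 24 19  9  9  9  9  9 18 22 22 22 22 23  8  9 11 22
24 24 24 24 24 24 24 24 19  9  9  9  8  9 19 23 22 22 22 23  8  9 11 22
24 24 24 24 24 24 24 24 20 12 10  9  9  9 22 22 22 22 22 23  8  9 11 23
24 24 24 24 24 24 24 24 24 25 23 22 21 17 22 22 23 20 15 13  9  9  8 13
23 24 24 24 24 24 24 24 24 24 23 22 22 23 21 16 11  8  8  8  9  9  8  8
22 22 22 22 23 24 23 24 24 24 22 22 22 22 11  8  8  8  8  8  9  9  8  8
22 22 22 22 22 22 22 22 23 22 22 22 23 11  7  8  8  8  8  8  9  9  8  8
22 22 22 22 22 22 22 22 22 22 22 23 14  5  8  8  8  8  8  8  9  9  8  8
23 22 22 22 22 22 22 22 22 22 22 23  4  3  5  8  8  8  8  8  9  9  8  8
24 24 23 22 23 22 22 22 22 22 23 13  3  3  4  8  8  8  8  8  8  9  8  8
```

step_arm:
  moves:
    - [0,0,0,-2,0,-3,1]
    - [0,0,0,-2,0,-3,1]
    - [0,0,0,-2,0,-3,1]
    - [0,0,0,-2,0,-3,1]
    - [0,0,0,-2,0,-3,1]

```text
time: 19.58
tcp_pos: [0.4164, -0.1763, 0.3802]
tcp_rot: [-0.0, 0.998, -0.066, -0.001]
wrist_force: [-0.0, 0.7, -0.1]
grip_width: 0.0928
gripper_force: 0.0
```

step_arm:
  moves:
    - [0,0,0,0,0,0,1]
    - [0,0,0,0,0,0,1]
    - [0,0,0,0,0,0,1]
    - [0,0,0,0,0,0,1]
    - [0,0,0,0,0,0,1]

```text
time: 20.2
tcp_pos: [0.4162, -0.1763, 0.381]
tcp_rot: [0.0, 0.998, -0.066, 0.0]
wrist_force: [-0.4, -0.0, 0.8]
grip_width: 0.0929
gripper_force: 0.0
```

```bash
python3 - <<'E'
from h import *
from bench import workorder
im=vision.grab_frame("side")[...,::-1];d=cv2.absdiff(im,cv2.imread("pics/side10.png")).max(2)
print("key region change px",(d[195:245,225:262]>50).sum(),"valve",(d[150:190,230:275]>50).sum())
a=im[195:245,225:262].max(2);print("dark px",(a<110).sum())
print(workorder.sign_off())
E
```

```text
key region change px 44 valve 0
dark px 565
the job is handed in; nothing more can be done
None
```

The valve's pointer lines up with the marker to within about 0.3° by my camera measurements, the key hangs by its eye on the peg, and the job was handed in at about 20 s with the gripper clear; I did not check the bystanders' positions afterwards.

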